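# Tighten the tray clamp's screw eye with the turning bar

## Task

The baklava tray has to be held fast for cutting. Take the turning bar from its green board, slide its steel rod through the loop of the brass screw eye and turn the eye clockwise (seen from above) with it until the eye's shoulder is fully home on the clamp strap, without forcing it once it is tight and without touching the eye with the fingers. Then draw the bar out and lay it back flat on its green board; leave the dish, the jar and the tin where they are.

Things in the scene. Friction and masses are not known exactly. Their poses are not given: they have to be found in the camera images.
- eye: Brass screw eye, upright in the clamp strap. Origin on the vertical screw axis at the underside of its round shoulder (32 mm wide); z up, x along the loop's hole. Turned clockwise seen from above it sinks 16 mm per turn, dragging with 0.08 N m, and stays where left. It starts 0.8 to 1.5 rad short of home; just where is unknown: there it stops dead, shoulder on strap.
- loop (a point): Centre of the loop's hole, 36 mm above the eye's origin, same axes: ring of 12 mm wire, hole 18 mm, 42 mm outside. The rod swings about 0.5 rad either way in it before it takes the eye along. It touches at two points only 15 mm apart: 0.2 N m on the eye makes some 25 N in all; over 80 N spoils it. Once home, each further 0.01 rad of a firmly held bar adds about 0.1 N m.
- clamp: Fixed tray station; origin on the bench under the screw axis, x towards the tray. White block 70 x 90 x 40 mm with a dark steel strap, its top 48 mm above the bench; at home the eye's origin is 48 mm above this one. The baklava tray (240 mm along x, 320 along y, 40 high) begins 40 mm from the origin. Nothing but the eye is higher than the strap.
- bar: Loose turning bar, about 160 g. Origin at the middle of its wooden grip (90 mm along x, 26 x 26 mm across, flat sides); a 14 mm steel rod runs on along x from the grip's end (45 mm from the origin) to its round nose at 155 mm. It starts lying on the green board, origin 13 mm above the board's top. It balances about 25 mm from the origin towards the rod.
- bar_tip (a point): Tip of the bar's round nose, 155 mm from the bar's origin along x; same axes as the bar.
- board_mid (a point): Middle of the top of the fixed green board, 250 mm along x, 130 mm along y, 10 mm high: the bar's place. It lies left or right of the clamp, the dish on the other side.
- dish: Loose open steel dish, 110 mm wide, 32 mm high; origin at the centre of its underside. To be left alone.
- jar: Loose amber glass jar, 70 mm wide, 100 mm high; origin at the centre of its underside. To be left alone.
- tin: Loose aluminium baking tin, 80 mm wide, 35 mm high; origin at the centre of its underside. To be left alone.
Things that resemble listed ones, but are neither listed nor needed, are in the scene too. Several things have the shape of the bar; the one meant has the colours described above.

How it is judged:
By the outcome, as a careful person would: the job done as asked, in the order asked, and still so for the second after the job is handed in, with the robot touching nothing.
It also fails if it takes over 72 s, if anything falls off the work surface, if the arm or the gripper's body presses on something with over 40 N, if the wrist force passes 120 N, or if a joint passes its speed limit or range.

## Robot

A 6-joint arm with a two-finger parallel gripper is mounted at the origin on the work surface. World frame = base frame: x ahead of the robot, y to its left, z up, the work surface at z = 0. Lengths are in m, angles in degrees, forces in N, time in s.
With the tool pointing down it reaches from about 0.3 to 0.75 m from the base axis. Payload 8.5 kg.
Tool frame: the origin (TCP) lies on the mounting face of the last link; the fingertips stand 173 mm ahead of it and the grasp point (between the pads) lies 155 mm ahead of it (env.tips_ahead is the distance from the TCP to the fingertips, in m); z points along the fingers, x is the direction in which the jaws open and shut, and the axes are right-handed (so a half turn about z gives the same grasp; the last joint's range is limited). The gripper opens to 85 mm and grips with 20 to 120 N. Pads are 22 mm wide; open, the fingers measure 114 mm over their backs; the gripper's body (76 mm by 85 mm) begins 54 mm behind the grasp point. The pads swing forward as they close: fully open they stand 13 mm farther back than shut.
Start: joints at [-12.336, 21.807, 74.336, -0, 83.858, -12.336], TCP at [0.55, 0, 0.405] pointing down, gripper open.
Joint ranges: [-178.18, 178.18], [-50.72, 133.34], [12.68, 142.11], [-81.47, 261.47], [9.98, 163.14], [-165.26, 165.26]. Speed limits (degrees/s): [136.94, 136.94, 180, 180, 180, 180].

## Interface

Orientations are given as a 3x3 rotation matrix whose columns are the frame's x, y, z axes.
In Python, from rig import env gives the robot as it stands. The module is installed in compiled form; this text tells all that it offers.
- The arm moves only by the tool step_arm, never from a script. Its argument "increments" is a list of rows, each an object of numbers: "x", "y", "z": the shift along the tool's x, y, z in cm; "wx", "wy", "wz": the turn, a rotation vector about the tool's x, y, z in rad; "gripper": the finger opening in cm, from 0 to 8.54. A call has 1 to 20 rows; each row shifts and turns the commanded pose from where the row before left it, along the tool's axes as they then stand; what a row does not reach is not made up. A row lasts 1/10 s, in which the tool goes at most 50 mm and 8.59 degrees, less where a joint would pass 70% of its speed; a pose out of reach is approached as far as the arm can. A call with a gripper value outside its range is refused whole. The fingers move at their own pace and stop on an object; "newtons" is the grip in N (left out, the last holds). Time passes only in rows, so rows that do not move let the fingers close. It gives the time, the measured TCP pose, the force and the opening at its end, in the units of the state.
- env.observe(): the state, without advancing time (a new reading comes with each control period).
- env.get_image(name): name is "scene" or "side" or "wrist"; returns a dict with "color" (400x640x3 uint8, blue, green, red), "camera_matrix" (3x3 intrinsics, pixels), "rvec" (rotation vector, rad) and "tvec" (3), from world to camera coordinates, as OpenCV has them. Camera axes: x right, y down, z forward; pixel columns grow to the right and rows downward; lengths in m; the calibration is good to about 2 mm. A picture is of the moment at which its call begins. There is no depth.
- env.close_job(): hands the job in, once; it reports no verdict.
The state is a dict: "time_s": time; "q": joint angles; "qvel": joint speeds; "joint_efforts": joint torques, N m; "position": TCP position; "tool_rot": TCP orientation; "ft_force": force on the tool from outside, world axes, zero at the start; "wrist_torque": the same for the moment, N m; "grip_width": finger opening in m.
Only numpy, scipy, OpenCV 4.12 (cv2) and the standard library are available. Lean on these libraries where they do the work, as an engineer would, in place of code of your own. Each camera call takes 0.05 s, during which the arm holds its last target. There are 200 camera calls.

## Working session

There is one attempt and no reset: what is moved stays moved. The work goes in short steps, Python scripts to look and compute and a tool call to move; the robot and the scene stay as the last step left them, time stands still between calls to the robot, and variables do not carry over. Pictures are saved under pics/ and viewed, about 8 in all and at most 12, crops included, and the job is handed in when it is done.

Besides the shell and the picture viewer there is one more tool, called after "Call:" by a JSON object that holds its "fn" and its "kwargs", one argument or row to a line. step_arm: Moves the arm, as the interface text tells. Its arguments: {"type":"object","properties":{"increments":{"type":"array"},"newtons":{"type":"number"}},"required":["increments"]}

```bash
mkdir -p pics
cat > h.py <<'E'
import numpy as np, cv2
from rig import env
def shot(cam,name,crop=None,scale=1):
    im=env.get_image(cam); np.savez('last_'+cam,**im)
    c=im['color']
    if crop: c=c[crop[1]:crop[3],crop[0]:crop[2]]
    if scale!=1: c=cv2.resize(c,None,fx=scale,fy=scale,interpolation=cv2.INTER_CUBIC)
    cv2.imwrite('pics/'+name,c); return im
def ray(im,uv,z):
    R=cv2.Rodrigues(np.array(im['rvec']))[0]; K=im['camera_matrix']; t=np.ravel(im['tvec'])
    d=R.T@np.linalg.solve(K,[uv[0],uv[1],1.]); o=-R.T@t
    return o+d*(z-o[2])/d[2]
def proj(im,p):
    return cv2.projectPoints(np.array(p,float).reshape(-1,3),np.array(im['rvec']),np.array(im['tvec']),im['camera_matrix'],None)[0].reshape(-1,2)
E
python3 - <<'E'
from h import *
a=shot('scene','s1.png');b=shot('side','d1.png')
o=env.observe();print(o)
for i in(a,b):
    R=cv2.Rodrigues(np.array(i['rvec']))[0];print(-R.T@np.ravel(i['tvec']),R[2],i['camera_matrix'][0,0])
E
```

```text
{'time_s': 0.1, 'q': array([-1.23363636e+01,  2.18388846e+01,  7.43791973e+01,  1.18629907e-03,
        8.38578049e+01, -1.23363783e+01]), 'qvel': array([-0.07161667, -0.04548746, -0.12969056, -0.05305997, -0.02164733,
       -0.01270552]), 'joint_efforts': array([ 3.76895419e-03, -4.49219084e+01, -2.31655884e+01, -2.33104493e-04,
        3.63802450e-03,  7.57992581e-06]), 'position': array([5.49967467e-01, 9.62522487e-07, 4.04164062e-01]), 'tool_rot': array([[ 9.99999169e-01, -2.16791416e-06, -1.28949490e-03],
       [-1.77708859e-06, -9.99999954e-01,  3.03085306e-04],
       [-1.28949550e-03, -3.03082763e-04, -9.99999123e-01]]), 'ft_force': array([-0.27714323, -0.09999358, -0.0315333 ]), 'wrist_torque': array([-0.02687123, -0.00806477, -0.01667072]), 'grip_width': 0.08554229850895163}
[1.06400308 0.66284559 0.66012231] [-0.54772603 -0.62632794 -0.5547157 ] 439.98105909333435
[0.11934938 0.91931585 0.98200641] [ 0.26189269 -0.68720544 -0.67761412] 452.35652449743606
```

View pics/s1.png

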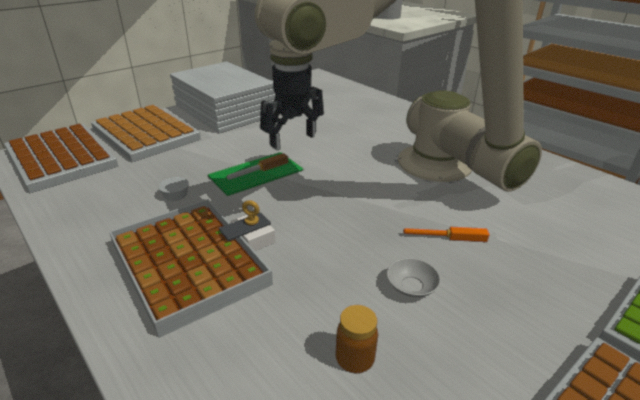

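View pics/d1.png

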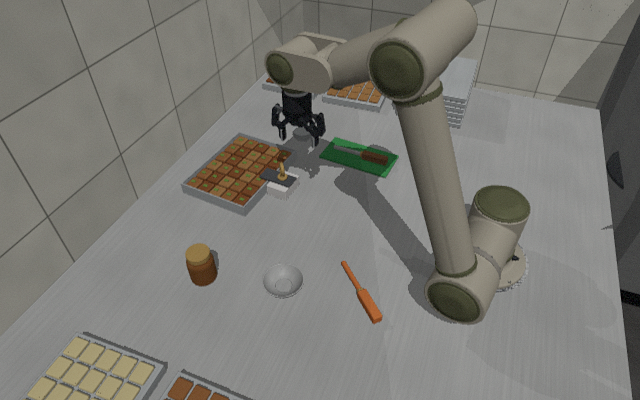

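Scene view: green board at about (255,173) with a wooden-gripped bar on it (grip at 273,160). An orange lookalike bar lies on the bench at (450,234), the eye is at (251,212), the jar at (357,340), the dish at (412,280) and the tin at (175,187). In the side view the bar grip is at (375,156) and the eye at (283,173). Bar candidates are brown at (273,160) and orange at (450,234); I choose the brown grip with steel rod and check it in a crop.

Run:
```python
from h import *
a=np.load('last_scene.npz');b=np.load('last_side.npz')
c1=cv2.resize(a['color'][130:270,190:320],None,fx=4,fy=4,interpolation=cv2.INTER_CUBIC)[:, :400+120]
c2=cv2.resize(b['color'][125:205,255:405],None,fx=5,fy=5,interpolation=cv2.INTER_CUBIC)
cv2.imwrite('pics/c1.png',c1);cv2.imwrite('pics/c2.png',c2)
```

```text
(no output)
```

View pics/c1.png

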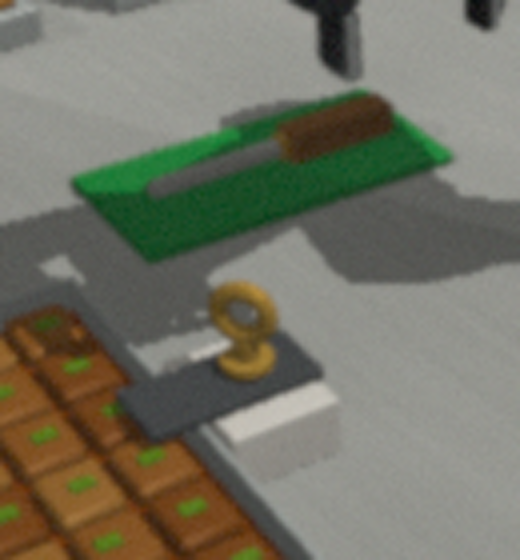

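View pics/c2.png

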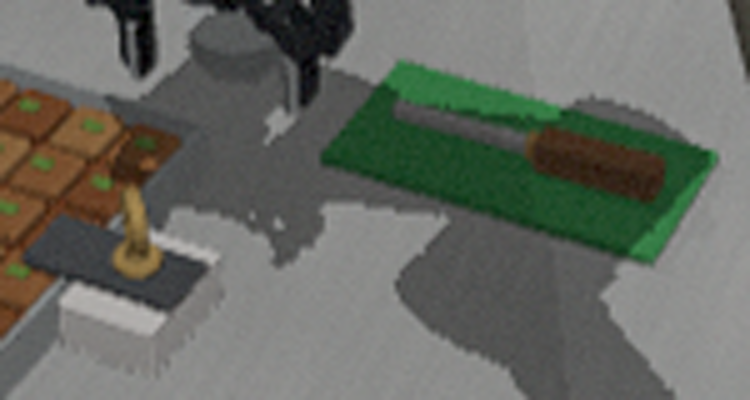

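Run:
```python
from h import *
a=np.load('last_scene.npz');b=np.load('last_side.npz')
A=lambda u,v:(190+u/4,130+v/4)
B=lambda u,v:(255+u/5,125+v/5)
np.set_printoptions(precision=4,suppress=True)
print('board A',[ray(a,A(*p),.01)[:2] for p in[(72,182),(152,262),(452,158),(365,90)]])
print('board B',[ray(b,B(*p),.01)[:2] for p in[(322,158),(655,265),(718,155),(400,60)]])
print('bar A tip,junction,end',[ray(a,A(*p),.023)[:2] for p in[(152,187),(280,148),(388,112)]])
print('bar B',[ray(b,B(*p),.023)[:2] for p in[(397,108),(530,147),(660,178)]])
def tri(p,q):
    P=[]
    for im in(a,b):
        R=cv2.Rodrigues(im['rvec'])[0];P.append(im['camera_matrix']@np.c_[R,np.ravel(im['tvec'])])
    X=cv2.triangulatePoints(P[0],P[1],np.array(p),np.array(q));return (X[:3]/X[3]).ravel()
print('loop',tri(A(243,310),B(134,213)),'shoulder',tri(A(247,358),B(138,257)))
print('strap A',[ray(a,A(*p),.048)[:2] for p in[(118,395),(155,437),(323,372),(285,332)]])
print('strap B',[ray(b,B(*p),.048)[:2] for p in[(25,257),(175,308),(215,262),(65,215)]])
```

```text
board A [array([ 0.5802, -0.3672]), array([ 0.5916, -0.239 ]), array([ 0.3476, -0.2183]), array([ 0.3319, -0.3461])]
board B [array([ 0.5836, -0.2393]), array([ 0.3365, -0.2122]), array([ 0.3269, -0.3424]), array([ 0.573 , -0.3687])]
bar A tip,junction,end [array([ 0.5502, -0.3045]), array([ 0.4492, -0.2928]), array([ 0.3547, -0.2861])]
bar B [array([ 0.549 , -0.2962]), array([ 0.4477, -0.2873]), array([ 0.3547, -0.2864])]
loop [ 0.6354 -0.0533  0.0881] shoulder [ 0.635  -0.0536  0.053 ]
strap A [array([ 0.7066, -0.0793]), array([ 0.7106, -0.0331]), array([ 0.6048, -0.0221]), array([ 0.5987, -0.0692])]
strap B [array([ 0.704 , -0.0307]), array([ 0.595 , -0.0206]), array([ 0.5894, -0.0698]), array([ 0.6991, -0.0777])]
```

Run:
```python
from h import *
w=shot('wrist','w1.png')
R=cv2.Rodrigues(np.array(w['rvec']))[0];print(-R.T@np.ravel(w['tvec']),R,w['camera_matrix'][0,0],env.tips_ahead)
print(proj(w,[[.635,-.052,.088],[.4,-.289,.023]]))
```

```text
[0.54968297 0.07380066 0.37431052] [[ 9.99997336e-01 -1.02829494e-03 -2.06660484e-03]
 [-3.94001935e-04 -9.58192721e-01  2.86123321e-01]
 [-2.27442488e-03 -2.86121744e-01 -9.58190573e-01]] 299.8988030956921 0.1734
[[400.25723911 238.82681328]
 [215.96425528 369.69069384]]
```

View pics/w1.png

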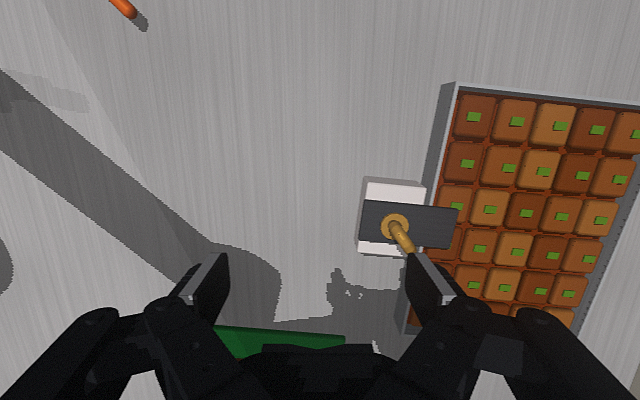

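The wrist view shows the clamp strap at (410,225), the eye's shoulder at (396,226) and the loop at (402,237), partly behind a finger. I'll go above the eye for a clear look.

Call:
{"fn": "step_arm", "kwargs": {
  "increments": [
    {"x":1.5,"y":2.9},
    {"x":1.5,"y":2.9},
    {"x":1.5,"y":2.9},
    {"x":1.5,"y":2.8},
    {},
    {}
  ]
}}

```text
invalid input at $.increments[0]: expected keys x, y, z, wx, wy, wz, gripper
```

Run:
```python
from h import *
w=shot('wrist','w2.png',)
p=proj(w,[[.635,-.052,.088]])[0];print(p,env.observe()['position'])
u,v=p.astype(int);u0,v0=max(u-80,0),max(v-60,0);print(u0,v0)
cv2.imwrite('pics/w2c.png',cv2.resize(w['color'][v0:v0+120,u0:u0+160],None,fx=5,fy=5,interpolation=cv2.INTER_CUBIC))
```

```text
[400.1607754  238.77073178] [5.49968517e-01 1.63161633e-05 4.04351494e-01]
320 178
```

View pics/w2c.png

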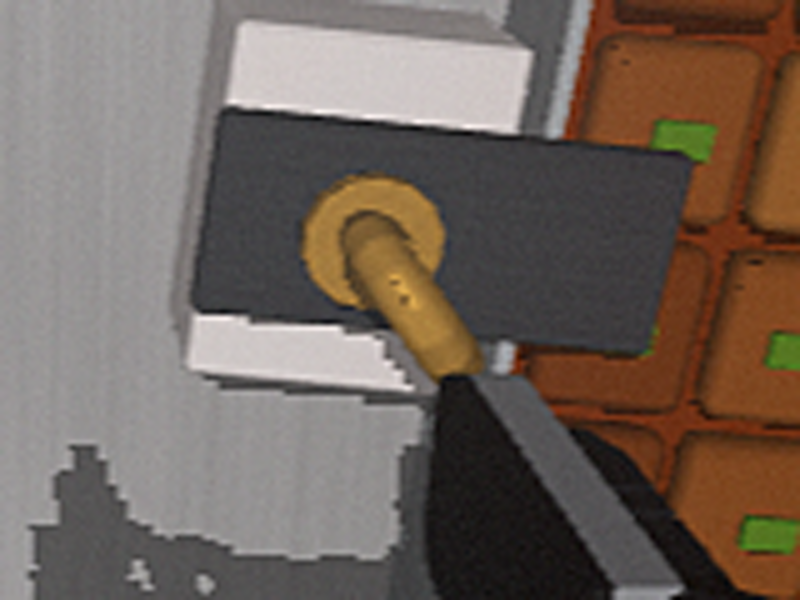

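The move was refused because every key is required, so the arm hasn't moved. The crop shows the loop running down-right from (365,220), cut off by the finger. I'll repeat the move with all keys.

Call:
{"fn": "step_arm", "kwargs": {
  "increments": [
    {"x":1.5,"y":2.9,"z":0,"wx":0,"wy":0,"wz":0,"gripper":8.5},
    {"x":1.5,"y":2.9,"z":0,"wx":0,"wy":0,"wz":0,"gripper":8.5},
    {"x":1.5,"y":2.9,"z":0,"wx":0,"wy":0,"wz":0,"gripper":8.5},
    {"x":1.5,"y":2.8,"z":0,"wx":0,"wy":0,"wz":0,"gripper":8.5},
    {"x":0,"y":0,"z":0,"wx":0,"wy":0,"wz":0,"gripper":8.5},
    {"x":0,"y":0,"z":0,"wx":0,"wy":0,"wz":0,"gripper":8.5}
  ]
}}

```text
time_s: 0.8
position: [0.61, -0.1153, 0.4041]
tool_rot: [[1.0, -0.001, -0.001], [-0.001, -1.0, 0.001], [-0.001, -0.001, -1.0]]
ft_force: [0.1, -0.7, -0.7]
grip_width: 0.0847
```

Run:
```python
from h import *
w=shot('wrist','w3.png',)
p=proj(w,[[.635,-.052,.088]])[0];print(p,env.observe()['position'])
u,v=p.astype(int);u0,v0=max(u-60,0),max(v-60,0);print(u0,v0)
cv2.imwrite('pics/w3c.png',cv2.resize(w['color'][v0:v0+120,u0:u0+120],None,fx=5,fy=5,interpolation=cv2.INTER_CUBIC))
```

```text
[344.90977613 123.87351723] [ 0.60980434 -0.11461354  0.40445738]
284 63
```

View pics/w3c.png

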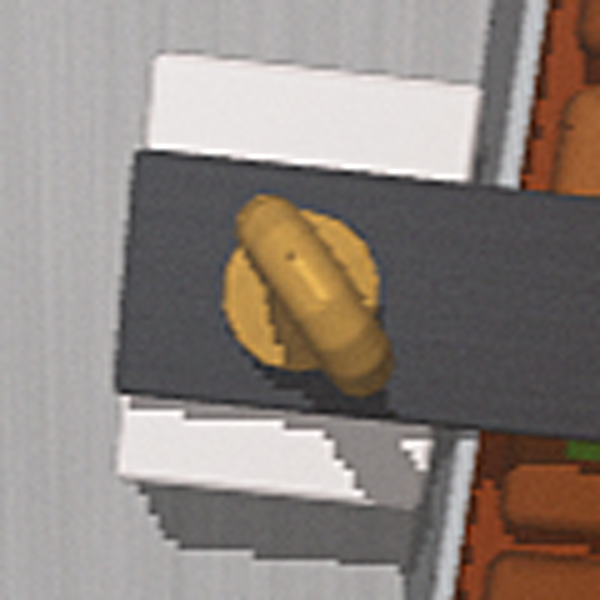

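The clear overhead crop shows the ring seen edge-on from about (262,212) to (368,380), centred near (314,296), with the shoulder centred near (301,290).

Run:
```python
from h import *
w=np.load('last_wrist.npz');np.set_printoptions(precision=4,suppress=True)
# color segmentation of brass
c=w['color'][63:183,284:404]
C=lambda u,v:(284+u/5-.4,63+v/5-.4)
P=[ray(w,C(*p),.088) for p in[(255,220),(373,372),(314,296)]]
d=P[1]-P[0];print(P,np.linalg.norm(d),np.degrees(np.arctan2(d[1],d[0]))+90)
print('shoulder',ray(w,C(301,290),.056))
s=[ray(w,C(*p),.048) for p in[(137,150),(600,197),(118,392),(480,428)]];print(s)
# ring model overlay fit by yaw: project ring outline
for yaw in(20,25,30,35,40):
    y=np.radians(yaw);t=np.linspace(0,2*np.pi,13)
    x0=np.array([.635,-.0525,.088]);e=np.array([-np.sin(y),np.cos(y),0])
    p=proj(w,[x0+.021*e,x0-.021*e]);print(yaw,((p-[284,63]+.4)*5).round(0).tolist())
```

```text
[array([ 0.6252, -0.0368,  0.088 ]), array([ 0.6477, -0.0639,  0.088 ]), array([ 0.6363, -0.0501,  0.088 ])] 0.03526807587278366 39.611026898552026
shoulder [ 0.6366 -0.0499  0.056 ]
[array([ 0.603 , -0.0224,  0.048 ]), array([ 0.6986, -0.0317,  0.048 ]), array([ 0.5986, -0.0712,  0.048 ]), array([ 0.6765, -0.0789,  0.048 ])]
20 [[270.0, 197.0], [342.0, 417.0]]
25 [[260.0, 201.0], [351.0, 413.0]]
30 [[251.0, 206.0], [360.0, 409.0]]
35 [[243.0, 212.0], [368.0, 403.0]]
40 [[234.0, 218.0], [376.0, 397.0]]
```

Call:
{"fn": "step_arm", "kwargs": {
  "increments": [
    {"x":-3.35,"y":2.9,"z":0,"wx":0,"wy":0,"wz":0,"gripper":8.5},
    {"x":-3.35,"y":2.9,"z":0,"wx":0,"wy":0,"wz":0,"gripper":8.5},
    {"x":-3.35,"y":2.9,"z":0,"wx":0,"wy":0,"wz":0,"gripper":8.5},
    {"x":-3.35,"y":2.9,"z":0,"wx":0,"wy":0,"wz":0,"gripper":8.5},
    {"x":-3.35,"y":2.9,"z":0,"wx":0,"wy":0,"wz":0,"gripper":8.5},
    {"x":-3.35,"y":2.9,"z":0,"wx":0,"wy":0,"wz":0,"gripper":8.5},
    {"x":0,"y":0,"z":1,"wx":0,"wy":0,"wz":-0.148,"gripper":8.5},
    {"x":0,"y":0,"z":1,"wx":0,"wy":0,"wz":-0.148,"gripper":8.5},
    {"x":0,"y":0,"z":1,"wx":0,"wy":0,"wz":-0.148,"gripper":8.5},
    {"x":0,"y":0,"z":1,"wx":0,"wy":0,"wz":-0.148,"gripper":8.5},
    {"x":0,"y":0,"z":1,"wx":0,"wy":0,"wz":-0.148,"gripper":8.5},
    {"x":0,"y":0,"z":1,"wx":0,"wy":0,"wz":-0.148,"gripper":8.5},
    {"x":0,"y":0,"z":1,"wx":0,"wy":0,"wz":-0.148,"gripper":8.5},
    {"x":0,"y":0,"z":1,"wx":0,"wy":0,"wz":-0.148,"gripper":8.5},
    {"x":0,"y":0,"z":1,"wx":0,"wy":0,"wz":-0.148,"gripper":8.5},
    {"x":0,"y":0,"z":1,"wx":0,"wy":0,"wz":-0.148,"gripper":8.5},
    {"x":0,"y":0,"z":0,"wx":0,"wy":0,"wz":0,"gripper":8.5},
    {"x":0,"y":0,"z":0,"wx":0,"wy":0,"wz":0,"gripper":8.5}
  ]
}}

```text
time_s: 2.65
position: [0.4091, -0.2883, 0.3052]
tool_rot: [[0.094, 0.996, 0.0], [0.996, -0.094, -0.0], [-0.0, 0.0, -1.0]]
ft_force: [-0.9, -0.2, 0.3]
grip_width: 0.085
```

```bash
cat >> h.py <<'E'
def brown(im):
    hsv=cv2.cvtColor(im['color'],cv2.COLOR_BGR2HSV)
    m=cv2.inRange(hsv,(3,80,25),(20,255,140)); m=cv2.morphologyEx(m,cv2.MORPH_OPEN,np.ones((3,3)))
    n,l,s,c=cv2.connectedComponentsWithStats(m); return m,l,s,c
E
python3 - <<'E'
from h import *
np.set_printoptions(precision=4,suppress=True)
w=shot('wrist','w4.png');o=env.observe();print(o['position'],o['tool_rot'][:,0],o['q'])
m,l,s,c=brown(w)
for i in range(1,len(s)):
    if s[i,4]>100:print(i,s[i],c[i])
print(proj(w,[[.409,-.289,.023],[.55,-.3,.023],[.354,-.286,.023]]))
E
```

```text
[ 0.4091 -0.2885  0.3054] [ 0.0936  0.9956 -0.0006] [ -48.7683   22.7094   91.1415    0.003    66.0958 -133.3999]
1 [ 299  137   33  113 3224] [315.4646 191.1442]
2 [  0 350  15  32 253] [  5.8617 367.3636]
[[315.4734 199.2151]
 [318.0726 333.551 ]
 [312.6687 135.0322]]
```

View pics/w4.png

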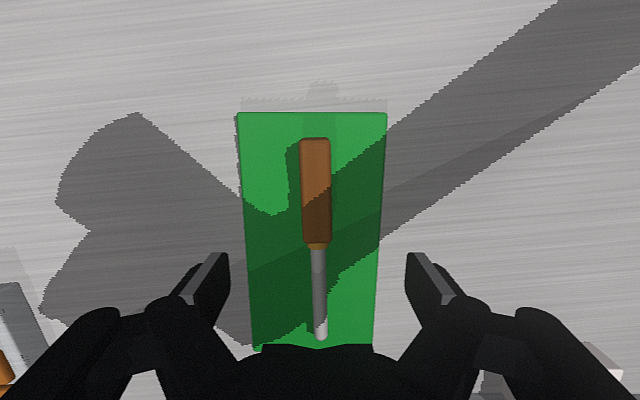

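The bar lies in the middle of the board: grip from (315,138) to (316,243), nose at (321,340). This is the right bar, brown grip and steel rod.

Run:
```python
from h import *
np.set_printoptions(precision=4,suppress=True)
w=np.load('last_wrist.npz')
m,l,s,c=brown(w)
pts=np.argwhere(l==1)[:,::-1]
for r in(150,170,190,210,230):
    x=pts[pts[:,1]==r,0];p=ray(w,(x.mean(),r),.036);print(r,x.min(),x.max(),p[:2])
for p,z in(((315.,137),.036),((317,248),.03),((321,341),.023)):print(ray(w,p,z))
print([ray(w,p,.01)[:2] for p in((237,113),(387,113),(373,346),(254,348))])
```

```text
150 299 329 [ 0.3647 -0.2858]
170 300 330 [ 0.3808 -0.2866]
190 301 330 [ 0.3974 -0.2878]
210 302 330 [ 0.4147 -0.289 ]
230 303 330 [ 0.4327 -0.2903]
[ 0.3548 -0.2841  0.036 ]
[ 0.4524 -0.2918  0.03  ]
[ 0.5594 -0.2979  0.023 ]
[array([ 0.3306, -0.3484]), array([ 0.3427, -0.2217]), array([ 0.5827, -0.2435]), array([ 0.5731, -0.3717])]
```

Call:
{"fn": "step_arm", "kwargs": {
  "increments": [
    {"x":0,"y":0.1,"z":2.5,"wx":0,"wy":0,"wz":-0.028,"gripper":8.5},
    {"x":0,"y":0.1,"z":2.5,"wx":0,"wy":0,"wz":0,"gripper":8.5},
    {"x":0,"y":0,"z":2.5,"wx":0,"wy":0,"wz":0,"gripper":8.5},
    {"x":0,"y":0,"z":2.5,"wx":0,"wy":0,"wz":0,"gripper":8.5},
    {"x":0,"y":0,"z":1.8,"wx":0,"wy":0,"wz":0,"gripper":8.5},
    {"x":0,"y":0,"z":0,"wx":0,"wy":0,"wz":0,"gripper":8.5},
    {"x":0,"y":0,"z":0,"wx":0,"wy":0,"wz":0,"gripper":2},
    {"x":0,"y":0,"z":0,"wx":0,"wy":0,"wz":0,"gripper":2},
    {"x":0,"y":0,"z":0,"wx":0,"wy":0,"wz":0,"gripper":2},
    {"x":0,"y":0,"z":0,"wx":0,"wy":0,"wz":0,"gripper":2},
    {"x":0,"y":0,"z":0,"wx":0,"wy":0,"wz":0,"gripper":2},
    {"x":0,"y":0,"z":0,"wx":0,"wy":0,"wz":0,"gripper":2},
    {"x":0,"y":0,"z":0,"wx":0,"wy":0,"wz":0,"gripper":2},
    {"x":0,"y":0,"z":0,"wx":0,"wy":0,"wz":0,"gripper":2}
  ],
  "newtons": 70
}}

```text
time_s: 4.1
position: [0.4111, -0.2893, 0.1877]
tool_rot: [[0.063, 0.998, 0.001], [0.998, -0.063, -0.001], [-0.001, 0.001, -1.0]]
ft_force: [-1.9, -0.5, 7.2]
grip_width: 0.0245
```

Call:
{"fn": "step_arm", "kwargs": {
  "increments": [
    {"x":0,"y":0,"z":-2,"wx":0,"wy":0,"wz":0,"gripper":2},
    {"x":0,"y":0,"z":-4.5,"wx":0,"wy":0,"wz":0,"gripper":2},
    {"x":0,"y":0,"z":-4.5,"wx":0,"wy":0,"wz":0,"gripper":2},
    {"x":2.9,"y":1.4,"z":0,"wx":0,"wy":0,"wz":0,"gripper":2},
    {"x":2.9,"y":1.4,"z":0,"wx":0,"wy":0,"wz":0,"gripper":2},
    {"x":2.9,"y":1.4,"z":0,"wx":0,"wy":0,"wz":0,"gripper":2},
    {"x":2.9,"y":1.4,"z":0,"wx":0,"wy":0,"wz":0,"gripper":2},
    {"x":2.8,"y":1.4,"z":0,"wx":0,"wy":0,"wz":0,"gripper":2},
    {"x":0,"y":0,"z":0,"wx":0,"wy":0,"wz":-0.132,"gripper":2},
    {"x":0,"y":0,"z":0,"wx":0,"wy":0,"wz":-0.132,"gripper":2},
    {"x":0,"y":0,"z":0,"wx":0,"wy":0,"wz":-0.132,"gripper":2},
    {"x":0,"y":0,"z":0,"wx":0,"wy":0,"wz":-0.132,"gripper":2},
    {"x":0,"y":0,"z":0,"wx":0,"wy":0,"wz":-0.13,"gripper":2},
    {"x":0,"y":0,"z":2.3,"wx":0,"wy":0,"wz":0,"gripper":2},
    {"x":0,"y":0,"z":2.3,"wx":0,"wy":0,"wz":0,"gripper":2},
    {"x":0,"y":0,"z":0,"wx":0,"wy":0,"wz":0,"gripper":2},
    {"x":0,"y":0,"z":0,"wx":0,"wy":0,"wz":0,"gripper":2}
  ]
}}

```text
time_s: 5.8
position: [0.49, -0.1499, 0.2512]
tool_rot: [[-0.561, 0.828, -0.0], [0.828, 0.561, 0.0], [0.0, -0.0, -1.0]]
ft_force: [-0.1, 0.3, -1.2]
grip_width: 0.0247
```

Run:
```python
from h import *
np.set_printoptions(precision=4,suppress=True)
a=shot('scene','s2.png');b=shot('side','d2.png')
o=env.observe();print(o['position'],o['tool_rot'],o['q'],o['ft_force'],o['wrist_torque'])
p=[.625,-.06,.087];out=[]
for im in(a,b):
    u,v=proj(im,p)[0].astype(int);print(u-35,v-30)
    out.append(cv2.resize(im['color'][v-30:v+30,u-35:u+35],None,fx=5.6,fy=5.6,interpolation=cv2.INTER_CUBIC))
cv2.imwrite('pics/c3.png',np.hstack(out))
```

```text
[ 0.4901 -0.15    0.2519] [[-0.5606  0.8281  0.0016]
 [ 0.8281  0.5606 -0.001 ]
 [-0.0017  0.0008 -1.    ]] [ -30.267    27.8671   93.1274   -0.0003   58.8976 -154.3654] [-0.0379  0.278  -1.4548] [ 0.0137  0.0118 -0.0301]
218 175
250 137
```

View pics/c3.png

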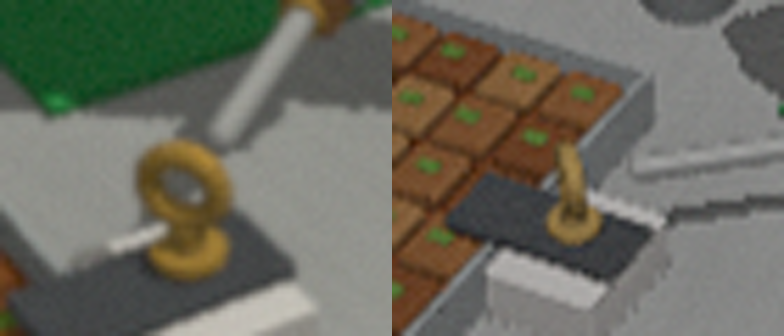

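The scene half shows the nose at crop (222,133), with the rod's line running to the loop centre (185,185). The side half shows the nose at (640,168) and the loop from (567,146) to the shoulder at (575,222). I'll compare them numerically.

Run:
```python
from h import *
np.set_printoptions(precision=4,suppress=True)
a=np.load('last_scene.npz');b=np.load('last_side.npz')
S=5.6
A=lambda u,v:(218+(u+.5)/S-.5,175+(v+.5)/S-.5)
B=lambda u,v:(250+(u-392+.5)/S-.5,137+(v+.5)/S-.5)
def tri(p,q):
    P=[im['camera_matrix']@np.c_[cv2.Rodrigues(im['rvec'])[0],np.ravel(im['tvec'])] for im in(a,b)]
    X=cv2.triangulatePoints(P[0],P[1],np.array(p),np.array(q));return (X[:3]/X[3]).ravel()
tip=tri(A(221,135),B(637,168));print('tip',tip)
print('loop',tri(A(184,186),B(572,174)))
d=np.array([.828,.56,0]);T=np.array([.4901,-.15,.2519-.1647])+.146*d;print('tip fk',T)
def show(n,P,h=0):
    pa=((proj(a,P)-[218,175]+.5)*S-.5);pb=((proj(b,P)-[250,137]+.5)*S-.5+[392,0]);print(n,pa.round(0).tolist(),pb.round(0).tolist())
show('fk tip,-20,-60',[T,T-.02*d,T-.06*d])
E=np.array([.636,-.0515,.087]);y=np.radians(34);e=np.array([-np.sin(y),np.cos(y),0])
show('loop c, top, bottom, sides',[E,E+[0,0,.021],E-[0,0,.021],E+.021*e,E-.021*e])
show('shoulder',[E-[0,0,.036]])
# brass segment in each, bounding boxes in crop px
for im,o,off in((a,(218,175),0),(b,(250,137),392)):
    c=cv2.resize(im['color'][o[1]:o[1]+60,o[0]:o[0]+70],None,fx=S,fy=S,interpolation=cv2.INTER_CUBIC)
    m=cv2.inRange(cv2.cvtColor(c,cv2.COLOR_BGR2HSV),(15,110,80),(28,255,255))
    n,l,s,ce=cv2.connectedComponentsWithStats(m);
    for i in range(1,n):
        if s[i,4]>1500:
            print(s[i]+[off,0,0,0,0])
            ys,xs=np.where(l==i)
            for yy in range(s[i,1],s[i,1]+s[i,3],12):
                r=xs[ys==yy];print(yy,r.min()+off,r.max()+off,end=' | ')
            print()
```

```text
tip [ 0.6044 -0.0724  0.088 ]
loop [ 0.6359 -0.0538  0.0872]
tip fk [ 0.611  -0.0682  0.0872]
fk tip,-20,-60 [[216.0, 150.0], [233.0, 125.0], [267.0, 76.0]] [[624.0, 168.0], [659.0, 163.0], [729.0, 153.0]]
loop c, top, bottom, sides [[188.0, 190.0], [184.0, 148.0], [192.0, 232.0], [236.0, 199.0], [140.0, 182.0]] [[570.0, 176.0], [568.0, 146.0], [573.0, 204.0], [576.0, 199.0], [565.0, 152.0]]
shoulder [[194.0, 262.0]] [[574.0, 225.0]]
[ 140  141   89  140 8042]
141 181 187 | 153 150 211 | 165 142 219 | 177 140 225 | 189 141 228 | 201 146 227 | 213 154 225 | 225 171 216 | 237 168 225 | 249 149 228 | 261 153 224 | 273 167 212 | 
[ 477   54   82   59 2512]
54 511 515 | 66 495 554 | 78 483 557 | 90 477 545 | 102 502 531 | 
[ 392   77   92   83 2928]
77 406 426 | 89 396 445 | 101 392 450 | 113 392 483 | 125 392 476 | 137 392 410 | 149 392 406 | 
[ 547  137   55  107 2988]
137 563 566 | 149 553 573 | 161 553 578 | 173 561 581 | 185 561 582 | 197 561 582 | 209 554 592 | 221 548 600 | 233 549 597 |
```

Rod and loop agree to about 1 mm laterally and within about 2 mm in height, allowing for the camera bias. I'll insert gently and watch the force.

Call:
{"fn": "step_arm", "kwargs": {
  "increments": [
    {"x":0,"y":0.8,"z":0,"wx":0,"wy":0,"wz":0,"gripper":2},
    {"x":0,"y":0.8,"z":0,"wx":0,"wy":0,"wz":0,"gripper":2},
    {"x":0,"y":0.4,"z":0,"wx":0,"wy":0,"wz":0,"gripper":2},
    {"x":0,"y":0.4,"z":0,"wx":0,"wy":0,"wz":0,"gripper":2},
    {"x":0,"y":0.4,"z":0,"wx":0,"wy":0,"wz":0,"gripper":2},
    {"x":0,"y":0.4,"z":0,"wx":0,"wy":0,"wz":0,"gripper":2},
    {"x":0,"y":0.3,"z":0,"wx":0,"wy":0,"wz":0,"gripper":2},
    {"x":0,"y":0,"z":0,"wx":0,"wy":0,"wz":0,"gripper":2}
  ]
}}

```text
time_s: 6.7
position: [0.5191, -0.13, 0.2506]
tool_rot: [[-0.561, 0.828, -0.0], [0.828, 0.561, 0.0], [0.0, -0.0, -1.0]]
ft_force: [0.2, -0.1, -1.6]
grip_width: 0.0244
```

Run:
```python
from h import *
o=env.observe();print({k:np.round(o[k],3) for k in('position','ft_force','wrist_torque')})
```

```text
{'position': array([ 0.519, -0.13 ,  0.251]), 'ft_force': array([ 0.232, -0.087, -1.605]), 'wrist_torque': array([-0.022,  0.063,  0.065])}
```

Call:
{"fn": "step_arm", "kwargs": {
  "increments": [
    {"x":0,"y":0.4,"z":0,"wx":0,"wy":0,"wz":0,"gripper":2},
    {"x":0,"y":0.4,"z":0,"wx":0,"wy":0,"wz":0,"gripper":2},
    {"x":0,"y":0.4,"z":0,"wx":0,"wy":0,"wz":0,"gripper":2},
    {"x":0,"y":0.4,"z":0,"wx":0,"wy":0,"wz":0,"gripper":2},
    {"x":0,"y":0.4,"z":0,"wx":0,"wy":0,"wz":0,"gripper":2},
    {"x":0,"y":0,"z":0,"wx":0,"wy":0,"wz":0,"gripper":2}
  ]
}}

```text
time_s: 7.3
position: [0.5358, -0.1187, 0.2507]
tool_rot: [[-0.561, 0.828, 0.0], [0.828, 0.561, 0.0], [-0.0, 0.0, -1.0]]
ft_force: [0.5, -0.2, -1.6]
grip_width: 0.0243
```

Run:
```python
from h import *
o=env.observe();print({k:np.round(o[k],3) for k in('position','ft_force','wrist_torque')})
a=shot('scene','s3.png');b=shot('side','d3.png')
p=[.625,-.06,.087];out=[]
for im in(a,b):
    u,v=proj(im,p)[0].astype(int)
    out.append(cv2.resize(im['color'][v-30:v+30,u-35:u+35],None,fx=5.6,fy=5.6,interpolation=cv2.INTER_CUBIC))
cv2.imwrite('pics/c4.png',np.hstack(out))
```

```text
{'position': array([ 0.536, -0.119,  0.251]), 'ft_force': array([ 0.478, -0.245, -1.563]), 'wrist_torque': array([-0.024,  0.086, -0.028])}
```

View pics/c4.png

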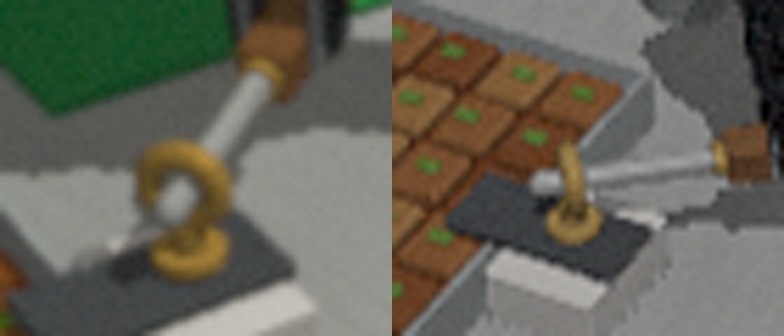

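The rod is through the loop with the nose showing beyond it at (540,182) in the side half, and there is no contact force. I'll advance 2 cm more, lift 1 mm to centre it, and ease the grip to 35 N so that it yields rather than forcing the eye.

Call:
{"fn": "step_arm", "kwargs": {
  "increments": [
    {"x":0,"y":0.5,"z":0,"wx":0,"wy":0,"wz":0,"gripper":2},
    {"x":0,"y":0.5,"z":0,"wx":0,"wy":0,"wz":0,"gripper":2},
    {"x":0,"y":0.5,"z":0,"wx":0,"wy":0,"wz":0,"gripper":2},
    {"x":0,"y":0.5,"z":0,"wx":0,"wy":0,"wz":0,"gripper":2},
    {"x":0,"y":0,"z":-0.1,"wx":0,"wy":0,"wz":0,"gripper":2},
    {"x":0,"y":0,"z":0,"wx":0,"wy":0,"wz":0,"gripper":2}
  ],
  "newtons": 35
}}

```text
time_s: 8.0
position: [0.552, -0.1077, 0.2518]
tool_rot: [[-0.561, 0.828, -0.0], [0.828, 0.561, -0.0], [-0.0, -0.0, -1.0]]
ft_force: [0.1, -0.4, -1.0]
grip_width: 0.0247
```

```bash
cat > st.py <<'E'
from h import *
o=env.observe();E=np.array([.636,-.0515]);p=o['position'];F=o['ft_force'];M=o['wrist_torque']
r=p[:2]-E;d=o['tool_rot'][:2,1]
print('t',round(o['time_s'],2),'p',p.round(4),'F',F.round(2),'M',M.round(3),'Teye',round(M[2]+r[0]*F[1]-r[1]*F[0],3),'dyaw',round(float(np.arctan2(d[1],d[0])),3),'R',round(float(-r@d),4),'lat',round(float(-r@o['tool_rot'][:2,0]),4),'w',round(o['grip_width'],4))
E
python3 st.py
```

```text
t 8.0 p [ 0.552  -0.1077  0.2518] F [ 0.13 -0.39 -1.01] M [-0.025 -0.003  0.016] Teye 0.056 dyaw 0.596 R 0.101 lat -0.0006 w 0.0247
```

Call:
{"fn": "step_arm", "kwargs": {
  "increments": [
    {"x":0.505,"y":0.013,"z":0,"wx":0,"wy":0,"wz":0.05,"gripper":2},
    {"x":0.505,"y":0.013,"z":0,"wx":0,"wy":0,"wz":0.05,"gripper":2},
    {"x":0.505,"y":0.013,"z":0,"wx":0,"wy":0,"wz":0.05,"gripper":2},
    {"x":0.505,"y":0.013,"z":0,"wx":0,"wy":0,"wz":0.05,"gripper":2},
    {"x":0.505,"y":0.013,"z":0,"wx":0,"wy":0,"wz":0.05,"gripper":2},
    {"x":0.505,"y":0.013,"z":0,"wx":0,"wy":0,"wz":0.05,"gripper":2},
    {"x":0.505,"y":0.013,"z":0,"wx":0,"wy":0,"wz":0.05,"gripper":2},
    {"x":0.505,"y":0.013,"z":0,"wx":0,"wy":0,"wz":0.05,"gripper":2},
    {"x":0,"y":0,"z":0,"wx":0,"wy":0,"wz":0,"gripper":2}
  ]
}}

```text
time_s: 8.9
position: [0.5364, -0.0705, 0.2518]
tool_rot: [[-0.194, 0.981, 0.0], [0.981, 0.194, -0.0], [-0.0, -0.0, -1.0]]
ft_force: [-0.2, -0.3, -1.8]
grip_width: 0.0245
```

```bash
python3 st.py
```

```text
t 8.9 p [ 0.5364 -0.0705  0.2518] F [-0.18 -0.28 -1.81] M [-0.077  0.057 -0.072] Teye -0.048 dyaw 0.195 R 0.1014 lat -0.0007 w 0.0245
```

Call:
{"fn": "step_arm", "kwargs": {
  "increments": [
    {"x":0.505,"y":0.013,"z":0,"wx":0,"wy":0,"wz":0.05,"gripper":2},
    {"x":0.505,"y":0.013,"z":0,"wx":0,"wy":0,"wz":0.05,"gripper":2},
    {"x":0.505,"y":0.013,"z":0.01,"wx":0,"wy":0,"wz":0.05,"gripper":2},
    {"x":0.505,"y":0.013,"z":0.012,"wx":0,"wy":0,"wz":0.05,"gripper":2},
    {"x":0,"y":0,"z":0,"wx":0,"wy":0,"wz":0,"gripper":2}
  ]
}}

```text
time_s: 9.4
position: [0.5346, -0.0506, 0.2516]
tool_rot: [[0.004, 1.0, 0.0], [1.0, -0.004, -0.0], [-0.0, 0.0, -1.0]]
ft_force: [-0.2, -0.8, -1.1]
grip_width: 0.0242
```

```bash
python3 st.py
```

```text
t 9.4 p [ 0.5346 -0.0506  0.2516] F [-0.18 -0.8  -1.14] M [-0.247  0.09  -0.05 ] Teye 0.032 dyaw -0.004 R 0.1014 lat -0.0005 w 0.0242
```

Call:
{"fn": "step_arm", "kwargs": {
  "increments": [
    {"x":0.505,"y":0.013,"z":0.013,"wx":0,"wy":0,"wz":0.05,"gripper":2},
    {"x":0.505,"y":0.013,"z":0.013,"wx":0,"wy":0,"wz":0.05,"gripper":2},
    {"x":0.505,"y":0.013,"z":0.013,"wx":0,"wy":0,"wz":0.05,"gripper":2},
    {"x":0.505,"y":0.013,"z":0.013,"wx":0,"wy":0,"wz":0.05,"gripper":2},
    {"x":0,"y":0,"z":0,"wx":0,"wy":0,"wz":0,"gripper":2}
  ]
}}

```text
time_s: 9.9
position: [0.5368, -0.0306, 0.251]
tool_rot: [[0.201, 0.979, -0.0], [0.979, -0.201, -0.0], [-0.0, -0.0, -1.0]]
ft_force: [-0.0, -0.8, -0.9]
grip_width: 0.0245
```

```bash
python3 st.py
```

```text
t 9.9 p [ 0.5368 -0.0306  0.251 ] F [-0.04 -0.81 -0.94] M [0.049 0.08  0.089] Teye 0.17 dyaw -0.203 R 0.1014 lat -0.0005 w 0.0245
```

Call:
{"fn": "step_arm", "kwargs": {
  "increments": [
    {"x":0.505,"y":0.013,"z":0.013,"wx":0,"wy":0,"wz":0.05,"gripper":2},
    {"x":0.505,"y":0.013,"z":0.013,"wx":0,"wy":0,"wz":0.05,"gripper":2},
    {"x":0.505,"y":0.013,"z":0.013,"wx":0,"wy":0,"wz":0.05,"gripper":2},
    {"x":0.505,"y":0.013,"z":0.013,"wx":0,"wy":0,"wz":0.05,"gripper":2},
    {"x":0.505,"y":0.013,"z":0.013,"wx":0,"wy":0,"wz":0.05,"gripper":2},
    {"x":0,"y":0,"z":0,"wx":0,"wy":0,"wz":0,"gripper":2}
  ]
}}

```text
time_s: 10.5
position: [0.545, -0.0067, 0.2503]
tool_rot: [[0.437, 0.899, -0.0], [0.899, -0.437, 0.0], [0.0, -0.0, -1.0]]
ft_force: [-0.9, 1.2, -0.7]
grip_width: 0.0244
```

```bash
python3 st.py
python3 - <<'E'
from h import *
a=shot('scene','s4.png');b=shot('side','d4.png')
p=[.625,-.06,.087];out=[]
for im in(a,b):
    u,v=proj(im,p)[0].astype(int)
    out.append(cv2.resize(im['color'][v-30:v+30,u-35:u+35],None,fx=5.6,fy=5.6,interpolation=cv2.INTER_CUBIC))
cv2.imwrite('pics/c5.png',np.hstack(out))
E
```

```text
t 10.5 p [ 0.545  -0.0067  0.2503] F [-0.86  1.2  -0.69] M [0.201 0.08  0.103] Teye 0.032 dyaw -0.452 R 0.1015 lat -0.0005 w 0.0244
```

View pics/c5.png

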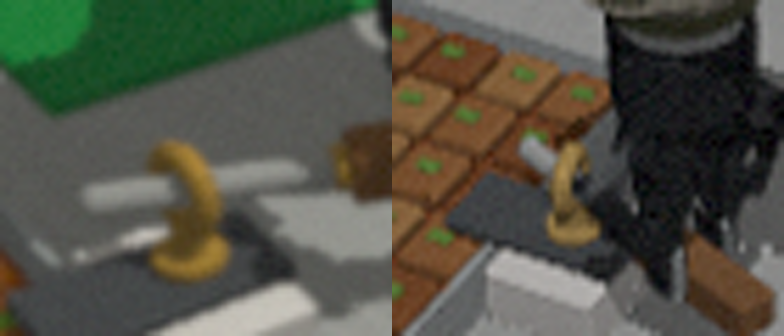

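The eye is turning with the bar: the ring is now seen narrower, with the rod through it. I'll continue in smaller calls.

Call:
{"fn": "step_arm", "kwargs": {
  "increments": [
    {"x":0.505,"y":0.013,"z":0.013,"wx":0,"wy":0,"wz":0.05,"gripper":2},
    {"x":0.505,"y":0.013,"z":0.013,"wx":0,"wy":0,"wz":0.05,"gripper":2},
    {"x":0.505,"y":0.013,"z":0.013,"wx":0,"wy":0,"wz":0.05,"gripper":2},
    {"x":0,"y":0,"z":0,"wx":0,"wy":0,"wz":0,"gripper":2}
  ]
}}

```text
time_s: 11.0
position: [0.5526, 0.0065, 0.2499]
tool_rot: [[0.567, 0.824, -0.0], [0.824, -0.567, 0.0], [0.0, -0.0, -1.0]]
ft_force: [-0.9, 3.4, -0.3]
grip_width: 0.0247
```

```bash
python3 st.py
```

```text
t 11.0 p [0.5526 0.0065 0.2499] F [-0.87  3.41 -0.29] M [0.443 0.052 0.239] Teye 0.005 dyaw -0.603 R 0.1015 lat -0.0005 w 0.0247
```

Call:
{"fn": "step_arm", "kwargs": {
  "increments": [
    {"x":0.253,"y":0.003,"z":0.006,"wx":0,"wy":0,"wz":0.025,"gripper":2},
    {"x":0.253,"y":0.003,"z":0.006,"wx":0,"wy":0,"wz":0.025,"gripper":2},
    {"x":0,"y":0,"z":0,"wx":0,"wy":0,"wz":0,"gripper":2}
  ]
}}

```text
time_s: 11.3
position: [0.5556, 0.0106, 0.2498]
tool_rot: [[0.609, 0.793, -0.0], [0.793, -0.609, 0.0], [0.0, -0.0, -1.0]]
ft_force: [-0.2, 4.2, -0.5]
grip_width: 0.0246
```

```bash
cat > st.py <<'E'
from h import *
import collections
O=[env.observe()]
for i in range(4): env.get_image('wrist');O.append(env.observe())
o=O[-1];E=np.array([.636,-.0515]);p=o['position'];F=np.mean([x['ft_force'] for x in O],0);M=np.mean([x['wrist_torque'] for x in O],0)
r=p[:2]-E;d=o['tool_rot'][:2,1];X=o['tool_rot'][:2,0]
T=[x['wrist_torque'][2]+r[0]*x['ft_force'][1]-r[1]*x['ft_force'][0] for x in O]
print('t',round(o['time_s'],2),'p',p.round(4),'F',F.round(2),'Fd',round(F[:2]@d,2),'Fx',round(F[:2]@X,2),'M',M.round(3),'Teye',np.mean(T).round(3),'sd',np.std(T).round(3),'dyaw',round(float(np.arctan2(d[1],d[0])),3),'R',round(float(-r@d),4),'lat',round(float(-r@X),4),'w',round(o['grip_width'],4))
E
python3 st.py
```

```text
t 11.5 p [0.5555 0.0104 0.2498] F [ 0.11  5.01 -0.86] Fd -2.96 Fx 4.04 M [ 0.795 -0.014  0.454] Teye 0.044 sd 0.074 dyaw -0.654 R 0.1015 lat -0.0002 w 0.0244
```

Call:
{"fn": "step_arm", "kwargs": {
  "increments": [
    {"x":0.353,"y":0.003,"z":0.006,"wx":0,"wy":0,"wz":0.025,"gripper":2},
    {"x":0.353,"y":0.003,"z":0.006,"wx":0,"wy":0,"wz":0.025,"gripper":2},
    {"x":0,"y":0,"z":0,"wx":0,"wy":0,"wz":0,"gripper":2}
  ]
}}

```text
time_s: 11.8
position: [0.5597, 0.0155, 0.2495]
tool_rot: [[0.648, 0.761, -0.002], [0.761, -0.648, -0.001], [-0.002, -0.001, -1.0]]
ft_force: [-4.5, -0.0, 0.3]
grip_width: 0.025
```

```bash
python3 st.py
```

```text
t 12.0 p [0.5597 0.0155 0.2496] F [-4.36 -0.91 -0.13] Fd -2.73 Fx -3.52 M [-0.216  0.653 -0.318] Teye 0.044 sd 0.054 dyaw -0.705 R 0.1015 lat -0.0015 w 0.0248
```

Call:
{"fn": "step_arm", "kwargs": {
  "increments": [
    {"x":0.21,"y":0.0,"z":0.006,"wx":0,"wy":0,"wz":0.025,"gripper":2},
    {"x":0.21,"y":0.0,"z":0.006,"wx":0,"wy":0,"wz":0.025,"gripper":2},
    {"x":0,"y":0,"z":0,"wx":0,"wy":0,"wz":0,"gripper":2}
  ]
}}

```text
time_s: 12.3
position: [0.5629, 0.0192, 0.2495]
tool_rot: [[0.686, 0.728, -0.0], [0.728, -0.686, -0.0], [-0.0, 0.0, -1.0]]
ft_force: [-4.6, -1.6, -1.0]
grip_width: 0.0247
```

```bash
python3 st.py
```

```text
t 12.5 p [0.5628 0.0191 0.2496] F [-4.12 -1.08 -1.  ] Fd -2.26 Fx -3.61 M [-0.146  0.535 -0.241] Teye 0.128 sd 0.021 dyaw -0.755 R 0.1017 lat -0.0013 w 0.0248
```

Call:
{"fn": "step_arm", "kwargs": {
  "increments": [
    {"x":0.21,"y":0.0,"z":0.006,"wx":0,"wy":0,"wz":0.025,"gripper":2},
    {"x":0.21,"y":0.0,"z":0.006,"wx":0,"wy":0,"wz":0.025,"gripper":2},
    {"x":0,"y":0,"z":0,"wx":0,"wy":0,"wz":0,"gripper":2}
  ]
}}

```text
time_s: 12.8
position: [0.566, 0.0225, 0.2495]
tool_rot: [[0.721, 0.693, 0.001], [0.693, -0.721, 0.0], [0.001, 0.001, -1.0]]
ft_force: [-1.3, 0.7, -1.2]
grip_width: 0.0247
```

```bash
python3 st.py
```

```text
t 13.0 p [0.5658 0.0223 0.2495] F [-0.57  1.72 -1.76] Fd -1.63 Fx 0.79 M [0.341 0.122 0.152] Teye 0.073 sd 0.071 dyaw -0.804 R 0.1018 lat -0.0006 w 0.0245
```

Call:
{"fn": "step_arm", "kwargs": {
  "increments": [
    {"x":0.255,"y":0.003,"z":0.006,"wx":0,"wy":0,"wz":0.025,"gripper":2},
    {"x":0.255,"y":0.003,"z":0.006,"wx":0,"wy":0,"wz":0.025,"gripper":2},
    {"x":0,"y":0,"z":0,"wx":0,"wy":0,"wz":0,"gripper":2}
  ]
}}

```text
time_s: 13.3
position: [0.5697, 0.0258, 0.2494]
tool_rot: [[0.755, 0.656, 0.0], [0.656, -0.755, -0.0], [0.0, 0.0, -1.0]]
ft_force: [-0.7, 2.4, -0.6]
grip_width: 0.0246
```

```bash
python3 st.py
```

```text
t 13.5 p [0.5695 0.0256 0.2494] F [ 0.14  2.95 -1.44] Fd -2.13 Fx 2.04 M [ 0.493 -0.074  0.311] Teye 0.105 sd 0.041 dyaw -0.855 R 0.1018 lat -0.0005 w 0.0251
```

Call:
{"fn": "step_arm", "kwargs": {
  "increments": [
    {"x":0.27,"y":0.003,"z":0.006,"wx":0,"wy":0,"wz":0.025,"gripper":2},
    {"x":0.27,"y":0.003,"z":0.006,"wx":0,"wy":0,"wz":0.025,"gripper":2},
    {"x":0,"y":0,"z":0,"wx":0,"wy":0,"wz":0,"gripper":2}
  ]
}}

```text
time_s: 13.8
position: [0.5738, 0.0291, 0.2492]
tool_rot: [[0.787, 0.617, -0.0], [0.617, -0.787, -0.0], [-0.0, 0.0, -1.0]]
ft_force: [1.1, 2.0, -1.4]
grip_width: 0.0248
```

```bash
python3 st.py
```

```text
t 14.0 p [0.5736 0.029  0.2492] F [ 0.58  2.38 -1.46] Fd -1.51 Fx 1.93 M [ 0.424 -0.05   0.262] Teye 0.067 sd 0.059 dyaw -0.905 R 0.1018 lat -0.0006 w 0.0247
```

Call:
{"fn": "step_arm", "kwargs": {
  "increments": [
    {"x":0.27,"y":0.003,"z":0.006,"wx":0,"wy":0,"wz":0.025,"gripper":2},
    {"x":0.27,"y":0.003,"z":0.006,"wx":0,"wy":0,"wz":0.025,"gripper":2},
    {"x":0,"y":0,"z":0,"wx":0,"wy":0,"wz":0,"gripper":2}
  ]
}}

```text
time_s: 14.3
position: [0.5781, 0.0323, 0.249]
tool_rot: [[0.817, 0.577, -0.0], [0.577, -0.817, -0.0], [-0.0, -0.0, -1.0]]
ft_force: [-1.3, 1.4, -0.8]
grip_width: 0.0247
```

```bash
python3 st.py
```

```text
t 14.5 p [0.5779 0.0322 0.2491] F [-0.93  1.79 -1.35] Fd -2.0 Fx 0.28 M [0.224 0.049 0.102] Teye 0.075 sd 0.035 dyaw -0.955 R 0.1019 lat -0.0009 w 0.0245
```

Call:
{"fn": "step_arm", "kwargs": {
  "increments": [
    {"x":0.255,"y":0.003,"z":0.006,"wx":0,"wy":0,"wz":0.025,"gripper":2},
    {"x":0.255,"y":0.003,"z":0.006,"wx":0,"wy":0,"wz":0.025,"gripper":2},
    {"x":0,"y":0,"z":0,"wx":0,"wy":0,"wz":0,"gripper":2}
  ]
}}

```text
time_s: 14.8
position: [0.5823, 0.0352, 0.2489]
tool_rot: [[0.845, 0.535, -0.0], [0.535, -0.845, -0.0], [-0.0, 0.0, -1.0]]
ft_force: [-1.2, 0.5, -0.8]
grip_width: 0.0246
```

```bash
python3 st.py
```

```text
t 15.0 p [0.5821 0.0351 0.249 ] F [-1.08  1.06 -1.13] Fd -1.48 Fx -0.35 M [0.167 0.143 0.063] Teye 0.1 sd 0.035 dyaw -1.005 R 0.1019 lat -0.001 w 0.0247
```

Call:
{"fn": "step_arm", "kwargs": {
  "increments": [
    {"x":0.255,"y":0.003,"z":0.006,"wx":0,"wy":0,"wz":0.025,"gripper":2},
    {"x":0.255,"y":0.003,"z":0.006,"wx":0,"wy":0,"wz":0.025,"gripper":2},
    {"x":0,"y":0,"z":0,"wx":0,"wy":0,"wz":0,"gripper":2}
  ]
}}

```text
time_s: 15.3
position: [0.5867, 0.0378, 0.2488]
tool_rot: [[0.87, 0.492, -0.0], [0.492, -0.87, -0.0], [-0.0, 0.0, -1.0]]
ft_force: [-1.2, 0.6, -1.0]
grip_width: 0.0245
```

```bash
python3 st.py
```

```text
t 15.5 p [0.5865 0.0377 0.2489] F [-1.01  0.58 -1.26] Fd -1.0 Fx -0.59 M [0.146 0.126 0.045] Teye 0.106 sd 0.049 dyaw -1.055 R 0.102 lat -0.001 w 0.0246
```

Call:
{"fn": "step_arm", "kwargs": {
  "increments": [
    {"x":0.253,"y":0.005,"z":0.006,"wx":0,"wy":0,"wz":0.025,"gripper":2},
    {"x":0.253,"y":0.005,"z":0.006,"wx":0,"wy":0,"wz":0.025,"gripper":2},
    {"x":0,"y":0,"z":0,"wx":0,"wy":0,"wz":0,"gripper":2}
  ]
}}

```text
time_s: 15.8
position: [0.5911, 0.0402, 0.2487]
tool_rot: [[0.894, 0.448, -0.0], [0.448, -0.894, -0.0], [-0.0, -0.0, -1.0]]
ft_force: [-1.4, 0.7, -2.4]
grip_width: 0.0246
```

```bash
python3 st.py
```

```text
t 16.0 p [0.591  0.0401 0.2487] F [-1.62  1.38 -1.39] Fd -1.96 Fx -0.83 M [0.108 0.178 0.138] Teye 0.224 sd 0.054 dyaw -1.105 R 0.1021 lat -0.0009 w 0.0247
```

Call:
{"fn": "step_arm", "kwargs": {
  "increments": [
    {"x":0.1,"y":0.002,"z":0.0,"wx":0,"wy":0,"wz":0.01,"gripper":2},
    {"x":0,"y":0,"z":0,"wx":0,"wy":0,"wz":0,"gripper":2}
  ]
}}

```text
time_s: 16.2
position: [0.5919, 0.0405, 0.2487]
tool_rot: [[0.898, 0.44, -0.0], [0.44, -0.898, -0.0], [-0.0, -0.0, -1.0]]
ft_force: [-2.1, 0.8, 0.1]
grip_width: 0.0247
```

```bash
python3 st.py
```

```text
t 16.4 p [0.5919 0.0405 0.2487] F [-2.12  0.71 -1.29] Fd -1.57 Fx -1.59 M [0.083 0.28  0.156] Teye 0.32 sd 0.065 dyaw -1.115 R 0.102 lat -0.0009 w 0.0248
```

Torque rose 0.1 N m for 0.01 rad, so the shoulder is home at about 0.3 N m. I'm stopping there and swinging back 0.45 rad to mid-play.

Call:
{"fn": "step_arm", "kwargs": {
  "increments": [
    {"x":-0.51,"y":0.013,"z":0,"wx":0,"wy":0,"wz":-0.05,"gripper":2},
    {"x":-0.51,"y":0.013,"z":0,"wx":0,"wy":0,"wz":-0.05,"gripper":2},
    {"x":-0.51,"y":0.013,"z":0,"wx":0,"wy":0,"wz":-0.05,"gripper":2},
    {"x":-0.51,"y":0.013,"z":0,"wx":0,"wy":0,"wz":-0.05,"gripper":2},
    {"x":-0.51,"y":0.013,"z":0,"wx":0,"wy":0,"wz":-0.05,"gripper":2},
    {"x":-0.51,"y":0.013,"z":0,"wx":0,"wy":0,"wz":-0.05,"gripper":2},
    {"x":-0.51,"y":0.013,"z":0,"wx":0,"wy":0,"wz":-0.05,"gripper":2},
    {"x":-0.51,"y":0.013,"z":0,"wx":0,"wy":0,"wz":-0.05,"gripper":2},
    {"x":-0.51,"y":0.013,"z":0,"wx":0,"wy":0,"wz":-0.05,"gripper":2},
    {"x":0,"y":0,"z":0,"wx":0,"wy":0,"wz":0,"gripper":2}
  ]
}}

```text
time_s: 17.4
position: [0.5565, 0.0114, 0.2489]
tool_rot: [[0.617, 0.787, 0.001], [0.787, -0.617, -0.0], [0.0, 0.001, -1.0]]
ft_force: [0.7, -0.5, -2.0]
grip_width: 0.0248
```

```bash
python3 st.py
```

```text
t 17.6 p [0.5567 0.0119 0.2488] F [ 0.85 -0.29 -1.41] Fd 0.85 Fx 0.3 M [0.019 0.031 0.007] Teye -0.024 sd 0.031 dyaw -0.666 R 0.1015 lat -0.0009 w 0.0246
```

Call:
{"fn": "step_arm", "kwargs": {
  "increments": [
    {"x":0,"y":-0.5,"z":0,"wx":0,"wy":0,"wz":0,"gripper":2},
    {"x":0,"y":-0.6,"z":0,"wx":0,"wy":0,"wz":0,"gripper":2},
    {"x":0,"y":-0.8,"z":0,"wx":0,"wy":0,"wz":0,"gripper":2},
    {"x":0,"y":-0.8,"z":0,"wx":0,"wy":0,"wz":0,"gripper":2},
    {"x":0,"y":-0.8,"z":0,"wx":0,"wy":0,"wz":0,"gripper":2},
    {"x":0,"y":-0.8,"z":0,"wx":0,"wy":0,"wz":0,"gripper":2},
    {"x":0,"y":-0.8,"z":0,"wx":0,"wy":0,"wz":0,"gripper":2},
    {"x":0,"y":-1.2,"z":0,"wx":0,"wy":0,"wz":0,"gripper":2},
    {"x":0,"y":-1.8,"z":0,"wx":0,"wy":0,"wz":0,"gripper":2},
    {"x":0,"y":-1.5,"z":0,"wx":0,"wy":0,"wz":0,"gripper":2},
    {"x":0,"y":0,"z":0,"wx":0,"wy":0,"wz":0,"gripper":2}
  ],
  "newtons": 60
}}

```text
time_s: 18.7
position: [0.4795, 0.0722, 0.2488]
tool_rot: [[0.616, 0.788, -0.001], [0.788, -0.616, 0.0], [-0.001, -0.001, -1.0]]
ft_force: [-0.3, -0.6, -1.6]
grip_width: 0.0246
```

```bash
python3 st.py
python3 - <<'E'
from h import *
a=shot('scene','s5.png');b=shot('side','d5.png')
p=[.61,-.04,.087];out=[]
for im in(a,b):
    u,v=proj(im,p)[0].astype(int);print(u-35,v-30)
    out.append(cv2.resize(im['color'][v-30:v+30,u-35:u+35],None,fx=5.6,fy=5.6,interpolation=cv2.INTER_CUBIC))
cv2.imwrite('pics/c6.png',np.hstack(out))
# brass ring extents vs crop frame of before
for im,o in((a,(218,175)),(b,(250,137))):
    c=cv2.resize(im['color'][o[1]:o[1]+60,o[0]:o[0]+70],None,fx=5.6,fy=5.6,interpolation=cv2.INTER_CUBIC)
    m=cv2.inRange(cv2.cvtColor(c,cv2.COLOR_BGR2HSV),(15,110,80),(28,255,255))
    n,l,s,ce=cv2.connectedComponentsWithStats(m);print([x.tolist() for x in s[1:] if x[4]>1500])
E
```

```text
t 18.9 p [0.4815 0.0708 0.2488] F [ 0.26 -0.21 -1.62] Fd 0.34 Fx -0.0 M [ 0.026  0.027 -0.   ] Teye -0.001 sd 0.132 dyaw -0.665 R 0.197 lat -0.0009 w 0.0242
228 176
252 142
[[153, 143, 76, 142, 5591]]
[[85, 54, 83, 59, 2620], [0, 75, 92, 86, 3045], [144, 146, 67, 102, 4293]]
```

The rod is out; by fit the nose is about 5 cm clear. In the side view the eye's shoulder sank about 3 mm in all, consistent with being home. Now back to the board.

Call:
{"fn": "step_arm", "kwargs": {
  "increments": [
    {"x":0,"y":0,"z":-3,"wx":0,"wy":0,"wz":0,"gripper":2},
    {"x":0,"y":0,"z":-3,"wx":0,"wy":0,"wz":0,"gripper":2},
    {"x":0,"y":0,"z":0,"wx":0,"wy":0,"wz":-0.12,"gripper":2},
    {"x":0,"y":0,"z":0,"wx":0,"wy":0,"wz":-0.12,"gripper":2},
    {"x":0,"y":0,"z":0,"wx":0,"wy":0,"wz":-0.12,"gripper":2},
    {"x":0,"y":0,"z":0,"wx":0,"wy":0,"wz":-0.12,"gripper":2},
    {"x":0,"y":0,"z":0,"wx":0,"wy":0,"wz":-0.12,"gripper":2},
    {"x":-3.6,"y":-0.47,"z":0,"wx":0,"wy":0,"wz":0,"gripper":2},
    {"x":-3.6,"y":-0.47,"z":0,"wx":0,"wy":0,"wz":0,"gripper":2},
    {"x":-3.6,"y":-0.47,"z":0,"wx":0,"wy":0,"wz":0,"gripper":2},
    {"x":-3.6,"y":-0.47,"z":0,"wx":0,"wy":0,"wz":0,"gripper":2},
    {"x":-3.6,"y":-0.47,"z":0,"wx":0,"wy":0,"wz":0,"gripper":2},
    {"x":-3.6,"y":-0.47,"z":0,"wx":0,"wy":0,"wz":0,"gripper":2},
    {"x":-3.6,"y":-0.47,"z":0,"wx":0,"wy":0,"wz":0,"gripper":2},
    {"x":-3.6,"y":-0.47,"z":0,"wx":0,"wy":0,"wz":0,"gripper":2},
    {"x":-3.6,"y":-0.47,"z":0,"wx":0,"wy":0,"wz":0,"gripper":2},
    {"x":-3.6,"y":-0.47,"z":0,"wx":0,"wy":0,"wz":0,"gripper":2},
    {"x":0,"y":0,"z":0,"wx":0,"wy":0,"wz":0,"gripper":2},
    {"x":0,"y":0,"z":0,"wx":0,"wy":0,"wz":0,"gripper":2}
  ]
}}

```text
time_s: 20.9
position: [0.4105, -0.2859, 0.3085]
tool_rot: [[0.067, 0.998, -0.0], [0.998, -0.067, 0.001], [0.001, -0.0, -1.0]]
ft_force: [-0.6, 0.5, -0.7]
grip_width: 0.0248
```

Call:
{"fn": "step_arm", "kwargs": {
  "increments": [
    {"x":-0.3,"y":0,"z":2.5,"wx":0,"wy":0,"wz":0,"gripper":2},
    {"x":0,"y":0,"z":3.5,"wx":0,"wy":0,"wz":0,"gripper":2},
    {"x":0,"y":0,"z":3.0,"wx":0,"wy":0,"wz":0,"gripper":2},
    {"x":0,"y":0,"z":1.5,"wx":0,"wy":0,"wz":0,"gripper":2},
    {"x":0,"y":0,"z":0.8,"wx":0,"wy":0,"wz":0,"gripper":2},
    {"x":0,"y":0,"z":0.4,"wx":0,"wy":0,"wz":0,"gripper":2},
    {"x":0,"y":0,"z":0.2,"wx":0,"wy":0,"wz":0,"gripper":2},
    {"x":0,"y":0,"z":0,"wx":0,"wy":0,"wz":0,"gripper":2}
  ]
}}

```text
time_s: 21.7
position: [0.4107, -0.2881, 0.1903]
tool_rot: [[0.064, 0.998, 0.001], [0.998, -0.064, -0.001], [-0.001, 0.001, -1.0]]
ft_force: [-0.6, -0.6, -1.7]
grip_width: 0.0243
```

```bash
python3 st.py
```

```text
t 21.9 p [ 0.4106 -0.2882  0.1902] F [-0.18  0.05 -1.41] Fd -0.19 Fx 0.04 M [-0.011  0.024 -0.029] Teye -0.084 sd 0.125 dyaw -0.065 R 0.2096 lat 0.2508 w 0.0248
```

Call:
{"fn": "step_arm", "kwargs": {
  "increments": [
    {"x":0,"y":0,"z":0.1,"wx":0,"wy":0,"wz":0,"gripper":2},
    {"x":0,"y":0,"z":0.1,"wx":0,"wy":0,"wz":0,"gripper":2},
    {"x":0,"y":0,"z":0.05,"wx":0,"wy":0,"wz":0,"gripper":2},
    {"x":0,"y":0,"z":0,"wx":0,"wy":0,"wz":0,"gripper":2}
  ]
}}

```text
time_s: 22.3
position: [0.4106, -0.2882, 0.1877]
tool_rot: [[0.065, 0.998, 0.0], [0.998, -0.065, -0.0], [-0.0, 0.0, -1.0]]
ft_force: [-1.0, 0.9, 4.7]
grip_width: 0.0247
```

```bash
python3 st.py
```

```text
t 22.5 p [ 0.4106 -0.2882  0.1877] F [-1.19  1.06  5.21] Fd -1.26 Fx 0.98 M [ 0.193  0.242 -0.025] Teye -0.545 sd 0.104 dyaw -0.065 R 0.2096 lat 0.2508 w 0.0246
```

The bar is seated on the board with the same contact force and height as at pickup. Releasing and lifting away.

Call:
{"fn": "step_arm", "kwargs": {
  "increments": [
    {"x":0,"y":0,"z":0,"wx":0,"wy":0,"wz":0,"gripper":3},
    {"x":0,"y":0,"z":0,"wx":0,"wy":0,"wz":0,"gripper":4},
    {"x":0,"y":0,"z":0,"wx":0,"wy":0,"wz":0,"gripper":6},
    {"x":0,"y":0,"z":0,"wx":0,"wy":0,"wz":0,"gripper":8},
    {"x":0,"y":0,"z":0,"wx":0,"wy":0,"wz":0,"gripper":8},
    {"x":0,"y":0,"z":0,"wx":0,"wy":0,"wz":0,"gripper":8},
    {"x":0,"y":0,"z":-2,"wx":0,"wy":0,"wz":0,"gripper":8},
    {"x":0,"y":0,"z":-4,"wx":0,"wy":0,"wz":0,"gripper":8},
    {"x":0,"y":0,"z":-4,"wx":0,"wy":0,"wz":0,"gripper":8},
    {"x":0,"y":0,"z":-4,"wx":0,"wy":0,"wz":0,"gripper":8},
    {"x":0,"y":-1,"z":-4,"wx":0,"wy":0,"wz":0,"gripper":8},
    {"x":0,"y":0,"z":0,"wx":0,"wy":0,"wz":0,"gripper":8},
    {"x":0,"y":0,"z":0,"wx":0,"wy":0,"wz":0,"gripper":8}
  ]
}}

```text
time_s: 23.8
position: [0.4004, -0.2873, 0.3675]
tool_rot: [[0.065, 0.998, 0.001], [0.998, -0.065, -0.001], [-0.001, 0.001, -1.0]]
ft_force: [0.2, 0.0, -0.2]
grip_width: 0.08
```

Run:
```python
from h import *
np.set_printoptions(precision=4,suppress=True)
w=shot('wrist','w6.png');a=shot('scene','s6.png');b=shot('side','d6.png')
m,l,s,c=brown(w);i=1+np.argmax(s[1:,4]);pts=np.argwhere(l==i)[:,::-1];print(s[i])
for r in np.linspace(pts[:,1].min()+8,pts[:,1].max()-8,4).astype(int):
    x=pts[pts[:,1]==r,0];print(r,x.min(),x.max(),ray(w,(x.mean(),r),.036)[:2])
print('end',ray(w,(c[i][0],pts[:,1].min()),.036))
W=np.hstack([cv2.resize(b['color'][125:225,245:405],(400,250),interpolation=cv2.INTER_CUBIC),cv2.resize(a['color'][130:250,190:350],(400,300),interpolation=cv2.INTER_CUBIC)[:250]])
cv2.imwrite('pics/c7.png',np.vstack([W,cv2.resize(w['color'],(480,300))[:,:480].copy() if False else np.pad(cv2.resize(w['color'],(480,300)),((0,0),(0,320),(0,0)))]))
# scene change check: jar, dish, tin regions vs first pictures
for n,x in(('s1',a),('d1',b)):
    r=cv2.imread(f'pics/{n}.png').astype(int);D=np.abs(r-x['color']).sum(2)
    R={'s1':dict(dish=(385,260,440,300),jar=(333,303,382,373),tin=(162,176,192,200)),'d1':dict(dish=(262,262,304,300),jar=(185,242,218,286))}[n]
    for k,(u0,v0,u1,v1) in R.items():print(n,k,'mean diff',D[v0:v1,u0:u1].mean().round(1))
```

```text
[ 305  141   25   90 2066]
149 305 329 [ 0.3628 -0.2844]
173 306 328 [ 0.3871 -0.286 ]
197 306 328 [ 0.4125 -0.2877]
222 306 328 [ 0.4402 -0.2895]
end [ 0.355  -0.2839  0.036 ]
s1 dish mean diff 17.8
s1 jar mean diff 15.9
s1 tin mean diff 72.5
d1 dish mean diff 15.9
d1 jar mean diff 14.3
```

View pics/c7.png

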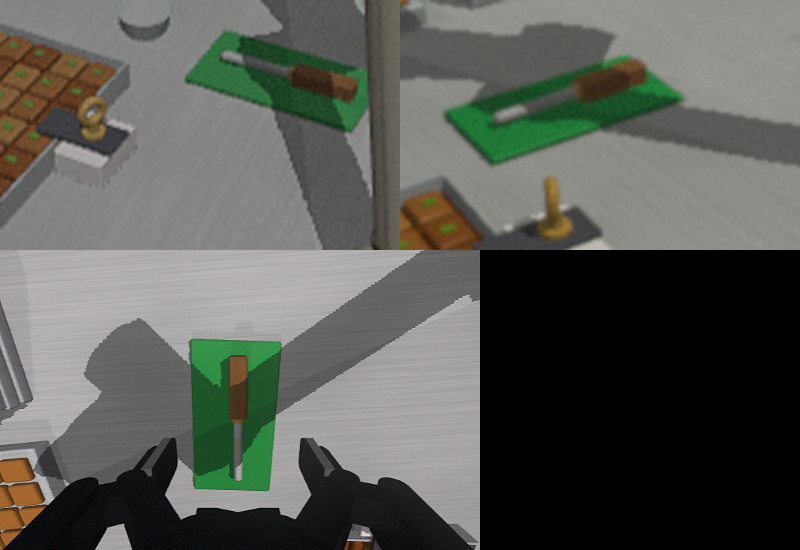

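The bar lies flat on the green board, within about 1 mm of where it started. The eye stands turned, with nothing touching it. The image difference at the tin fits the arm's shadow having moved off it; nothing came near the tin. Handing in.

```bash
python3 -c "
from rig import env
print(env.close_job())"
```

```text
the job is handed in; nothing more can be done
None
```

I took the brown-gripped bar from its green board, slid the rod through the loop and turned the eye clockwise until it tightened. Then I swung back into the free play, drew the bar out, and laid it flat on the board. The job was handed in at about 24 s.

**Eye home:** on the last 0.01 rad, torque on the eye rose from about 0.22 to 0.32 N m, against roughly 0.08–0.1 N m of drag before. I stopped there. That is about 40 N on the loop by your figures, below the 80 N limit. Side-view pixels put the shoulder about 3 mm lower than at the start, which fits. I did not check the seat itself in a close picture, so "home" rests on the torque rise and that drop.

**Bar back in place:** its end and side line are within about 1 mm of where they started, and the wrist, side and scene pictures all show it flat on the board.

**Other things:** the dish and jar look unchanged in the pictures. The tin's patch of the image did change (mean difference 72, against about 16 for the others). I put this down to the arm's shadow moving off it, because nothing came near it, but I did not measure its position.

**Disagreement:** before the insertion the cameras suggested the rod sat 2–3 mm lower than the arm readings did. I went by the arm readings and the rod entered without contact. Turning also showed the screw axis about 1 mm off my estimate. The side forces stayed under about 5 N and I corrected for it as I went.

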